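# Lock the tackle case

## Task

Lock up the yellow tackle case in the fishing tent: fold the hinged steel hasp tongue down flat over the brass lock block, then lift the loose red-topped shackle out of its wooden parking block and push both legs, astride the tongue, straight down into the two holes of the lock until the hidden pawls click and it stays down by itself, then let go. Feel for the holes, because the lock block has some sideways play, never press the shackle on the case or lock with more than 30 N, and leave the other gear where it is.

Things in the scene. Friction and masses are not known exactly. Their poses are not given: they have to be found in the camera images.
- lock_mid (a point): Fixed point on the case, 84 mm above the table: centre of the brass lock block's top when the block is in the middle of its play. x points from the lock into the case, y along the case's front, z up. The block (36 mm along x, 92 along y, 46 high) may stand up to 12 mm either way along y on its rail; this shift differs at every start and is NOT in this reading.
- tongue (a joint): Angle of the hasp tongue: 0 = folded flat over the block, grows as lifted; starts 1.3 to 1.75 (upright). Hinge axis along lock_mid's y, 32 mm along +x and 6 mm above lock_mid. Stays where left (under 1 N at the tip moves it). Steel, 62 mm long, 12 wide, 4 thick; folded it reaches to -x over the middle of the block, between the shackle's legs.
- tongue_lip (a point): Middle of the red lip (20 mm wide, 12 mm high, 4 mm thick) at the free end of the tongue, 62 mm from the hinge. Folded flat, the lip points up.
- shackle_grip (a point): Centre of the red straight crown bar of the loose steel U-shaped shackle (0.22 kg); grip here. Crown 12 mm thick (x), 40 long (y), 14 high. Two round legs, 12 mm diameter, 54 mm apart along y, point down; tips 74 mm below this point, 1 mm chamfers, a notch 5 to 16 mm above the tips. Starts upright, legs 22 mm deep in the parking block. A half turn about z makes no difference.
- stand_top (a point): Centre of the top face of the fixed wooden parking block (50 x 100 x 34 mm); its two 16 mm square holes lie 54 mm apart along y. Axes as those of the parked shackle.
- sinker: Bystander: lead sinker, 36 mm across, 40 mm high, standing on the case lid; origin under its centre.
- counter: Bystander: white tally counter 40 x 55 x 38 mm on the case lid; origin under its centre.
- jar: Bystander: amber bait jar, 56 mm across, 65 mm high, beyond the parking block; origin under its centre.
- cup: Bystander: steel cup, 76 mm across, 85 mm high, beyond the parking block; origin under its centre.
- reel: Bystander: red hand reel with short rod, 280 mm long, on the yellow bench at the left; origin under its middle.
- shackle: The whole shackle; origin midway between the two leg tips, 74 mm below shackle_grip, same axes.
- case: The fixed yellow case (280 mm wide, 88 high) with lock and tongue; origin on the table 84 mm below lock_mid, same axes. Leg tips going down the holes meet spring pawls from about 13 mm depth in the block, an ejector spring from 20 mm; a centred push stays under 15 N; click at about 29 mm; hard bottom at 31.5 mm. Latched it rests 29 to 30 mm deep; unlatched, the spring lifts it to about 20 mm.
- lock_rail (a point): Middle of the dark steel rail under the block, 46 mm below lock_mid, fixed, same axes. About 9 N sideways shifts the block on it. The block's top has two holes, 17 mm along x by 14.5 mm along y, 27 mm each side of the block's centre, seen from above, with sharp edges. The block stands on a rubber pad and sinks 1 mm per 5 N pressed. Legs wedge if pushed off-centre: give way to side force.
Mind the look-alikes: they are no part of the job. What is shaped like the shackle but blue is not meant.

How it is judged (in metres and radians):
On the way, in this order (a step that is already met when the one before it is completed fails the run):
1. the hasp tongue is folded down over the lock (value of joint tongue below 0.12 rad), for 0.2 s.
2. the shackle is lifted out of its parking block (z of shackle_grip in the frame of stand_top above 0.08 m), for 0.1 s.
3. the shackle is pressed home in the lock (z of shackle_grip in the frame of lock_mid below 0.0465 m and horizontal distance between shackle_grip and lock_mid below 0.018 m), for 0.2 s.
At the end, for the whole second after the job is handed in: The tongue lies folded (under 0.12 rad) between the shackle's legs; the shackle stands upright (within 0.12 rad) in the lock, latched: its grip point is at most 46.5 mm above the lock's top (legs at least 27.5 mm deep) and within 18 mm sideways of lock_mid, at rest and released (all of step 3 and z of shackle_grip in the frame of lock_mid above 0.035 m and angle between shackle_grip's own z axis and vertical below 0.12 rad and value of joint tongue below 0.12 rad and linear speed of shackle below 0.02 m/s); the robot touches nothing.
It fails at once if the shackle is pressed on the case or lock with more than 30 N (contact force between shackle and case above 30 N).
It fails at once if a bystander is moved more than 30 mm (distance of any of sinker, counter, jar, cup, reel from where it was at the start of the episode above 0.03 m).
It also fails if it takes over 64 s, if anything falls off the work surface, if the arm or the gripper's body presses on something with over 40 N, if the wrist force passes 120 N, or if a joint passes its speed limit or range.

## Robot

A 6-joint arm with a two-finger parallel gripper is mounted at the origin on the work surface. World frame = base frame: x ahead of the robot, y to its left, z up, the work surface at z = 0. Lengths are in m, angles in degrees, forces in N, time in s.
With the tool pointing down it reaches from about 0.35 to 0.875 m from the base axis. Payload 4.2 kg.
Tool frame: the origin (TCP) lies between the finger pads; the fingertips stand 25 mm ahead of it and the grasp point (between the pads) lies 6 mm ahead of it (r.tips_ahead is the distance from the TCP to the fingertips, in m); z points along the fingers, y is the direction in which the jaws open and shut (so a half turn about z gives the same grasp; the last joint's range is limited). The gripper opens to 87 mm and grips with 3 to 60 N. Pads are 19 mm wide; open, the fingers measure 117 mm over their backs; the gripper's body (75 mm by 190 mm) begins 51 mm behind the grasp point.
Start: joints at [-58.35, 22.042, 0.453, 0, -68.411, -14.817], TCP at [0.181, -0.598, 0.248] pointing down, gripper open.
Joint ranges: [-179.83, 179.83], [-69.29, 118.12], [-61.27, 80.66], [-181.25, 117.63], [-171.15, -9.14], [-177.46, 177.46]. Speed limits (degrees/s): [159.86, 159.86, 180, 180, 180, 180].

## Interface

Orientations are given as a 3x3 rotation matrix whose columns are the frame's x, y, z axes.
In Python, from station import r, vision, finish_job gives the robot as it stands.
- The arm moves only by the shell command python3 -m jog 'ROWS'. ROWS is a JSON object of lists of equal length, an entry for each row: "rot": the turn, a rotation vector about the world's x, y, z in degrees, a list of three; "delta_pos": the shift along the world's x, y, z in mm, a list of three; "grip": the opening in per cent of the stroke, from 0 (shut) to 100 (fully open). A call has 1 to 10 rows; each row shifts and turns the commanded pose from where the row before left it; what a row does not reach is not made up. A row lasts 1/12 s, in which the tool goes at most 41.7 mm and 7.16 degrees, less where a joint would pass 70% of its speed; a pose out of reach is approached as far as the arm can. A call with a gripper value outside its range is refused whole. The fingers move at their own pace and stop on an object; the grip force is fixed at half the most. Time passes only in rows, so rows that do not move let the fingers close. It gives the time, the measured TCP pose, the force and the opening at its end, in the units of the state.
- r.sense(): the state, without advancing time (a new reading comes with each control period).
- vision.capture(name): name is "scene" or "side" or "wrist"; returns a dict with "frame" (480x640x3 uint8, red, green, blue), "K" (3x3 intrinsics, pixels), "xyz" and "orientation" of the camera in the world. Camera axes: x right, y up, looking along -z (the intrinsics and any distortion apply to the point x, -y, -z); pixel columns grow to the right and rows downward; lengths in m; the calibration is good to about 2 mm. A picture is of the moment at which its call begins. There is no depth.
- finish_job(): hands the job in, once; it reports no verdict.
The state is a dict: "time_s": time; "joints": joint angles; "joint_velocities": joint speeds; "effort": joint torques, N m; "tcp_pos": TCP position; "ee_rot": TCP orientation; "wrist_force": force on the tool from outside, world axes, zero at the start; "moment": the same for the moment, N m; "gripper_width": opening from 0.0 (shut) to 1.0 (fully open).
Only numpy, scipy, OpenCV 4.12 (cv2) and the standard library are available. Lean on these libraries where they do the work, as an engineer would, in place of code of your own. Each camera call takes 0.05 s, during which the arm holds its last target. There are 200 camera calls.

## Working session

There is one attempt and no reset: what is moved stays moved. The work goes in short steps, Python scripts to look and compute and a shell command to move; the robot and the scene stay as the last step left them, time stands still between calls to the robot, and variables do not carry over. Pictures are saved under pics/ and viewed, about 8 in all and at most 12, crops included, and the job is handed in when it is done.

```bash
mkdir -p pics; ls
python3 - <<'E'
from station import r, vision
import cv2,pickle
d={}
for n in("scene","side","wrist"):
    c=vision.capture(n); d[n]=c; cv2.imwrite(f"pics/{n}0.png",c["frame"][:,:,::-1]); print(n,c["K"].tolist(),c["xyz"],c["orientation"].tolist() if hasattr(c["orientation"],'tolist') else c["orientation"], [k for k in c])
pickle.dump(d,open("v0.pkl","wb"))
s=r.sense();print(s)
E
```

```text
pics
scene [[543.2261791958895, 0.0, 317.8098710896412], [0.0, 543.2261791958895, 243.24277504458195], [0.0, 0.0, 1.0]] [ 0.97907397 -0.50418542  0.8568727 ] [[0.8465454211989197, -0.3627992490864286, 0.389535049397955], [0.532316066169867, 0.5778887243520257, -0.6186147653946084], [-0.000674940428046444, 0.7310412622616539, 0.6823329226457613]] ['frame', 'K', 'xyz', 'orientation']
side [[437.9680994604168, 0.0, 325.2156486889195], [0.0, 437.9680994604168, 238.5759669839837], [0.0, 0.0, 1.0]] [ 0.47135168 -0.65463056  0.56927074] [[0.9979497471222364, 0.024921981914869967, -0.058950801827447774], [-0.06350279448361594, 0.5004173236700917, -0.8634523132539713], [0.00798105954342926, 0.8654255583170035, 0.5009739571078187]] ['frame', 'K', 'xyz', 'orientation']
wrist [[350.4300713868733, 0.0, 321.1373264270098], [0.0, 350.4300713868733, 242.17445688903666], [0.0, 0.0, 1.0]] [ 0.11405979 -0.61794527  0.38270458] [[-0.2887235435615988, -0.9249981449020357, -0.24701649200210513], [0.9574103203683151, -0.2783959520874835, -0.07655829356473122], [0.0020478880520054506, -0.25860032055103116, 
[... 152 characters left out ...]
53e-02,
       -6.84119896e+01, -1.48179945e+01]), 'joint_velocities': array([ 0.08108802, -0.07477275,  0.2531259 ,  0.08248224, -0.01620069,
        0.06927736]), 'effort': array([-6.30857230e-04, -3.91051984e+01,  1.87587851e+01,  4.22229052e+00,
        1.24341482e-02, -1.38606406e-04]), 'tcp_pos': array([ 0.18091274, -0.59781651,  0.24672817]), 'ee_rot': array([[-9.57183862e-01, -2.89480087e-01, -5.77470344e-04],
       [-2.89480645e-01,  9.57182610e-01,  1.55151037e-03],
       [ 1.03613214e-04,  1.65224718e-03, -9.99998630e-01]]), 'wrist_force': array([ 0.30879681, -0.10631442,  0.4837849 ]), 'moment': array([-0.01063433, -0.01410118,  0.01294972]), 'gripper_width': 0.998630450995986}
```

View pics/scene0.png

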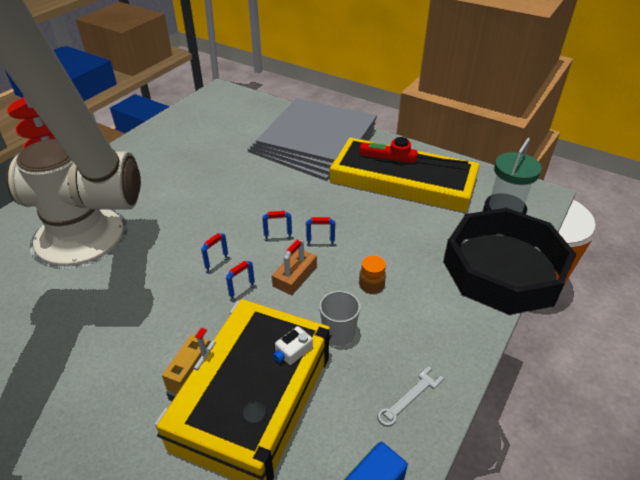

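View pics/side0.png

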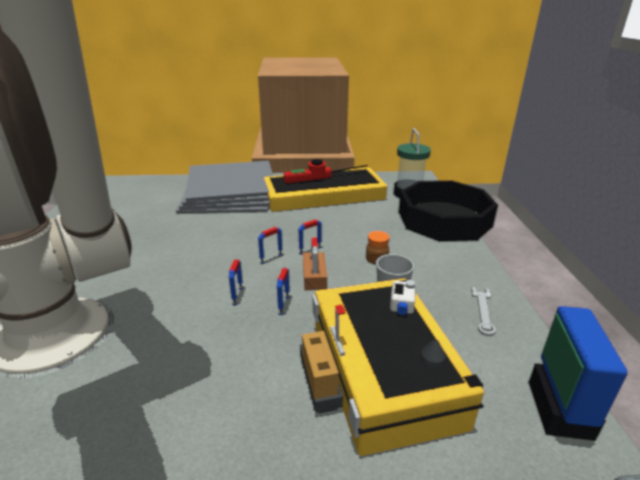

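Scene view: the grey-legged red shackle in the wooden block is at (294,250), the brass lock at (190,360) and the upright tongue at (203,340). Side view: the shackle is at (314,245), the lock at (320,360) and the tongue lip at (340,310). I'll zoom in on these for precise pixels.

```bash
cat > h.py <<'E'
import numpy as np, cv2
def ray(c,uv):
    K=np.array(c["K"]);R=np.array(c["orientation"])
    d=np.linalg.inv(K)@np.array([uv[0],uv[1],1.]); d=R@np.array([d[0],-d[1],-d[2]])
    return np.array(c["xyz"]),d/np.linalg.norm(d)
def plane(c,uv,z):
    o,d=ray(c,uv); return o+d*(z-o[2])/d[2]
def tri(c1,u1,c2,u2):
    A=[];b=[];P=[]
    for c,u in((c1,u1),(c2,u2)):
        o,d=ray(c,u);M=np.eye(3)-np.outer(d,d);A.append(M);b.append(M@o)
    p=np.linalg.lstsq(np.vstack(A),np.hstack(b),rcond=None)[0]
    return p,np.linalg.norm(np.hstack([A[i]@p-b[i] for i in(0,1)]))
def proj(c,p):
    q=np.array(c["orientation"]).T@(np.array(p)-np.array(c["xyz"]));v=np.array(c["K"])@np.array([q[0],-q[1],-q[2]]);return v[:2]/v[2]
def crop(c,x,y,w,h,s):
    f=c["frame"][y:y+h,x:x+w,::-1];return cv2.resize(f,None,fx=s,fy=s,interpolation=cv2.INTER_CUBIC)
def red(c,box):
    x,y,w,h=box;f=c["frame"][y:y+h,x:x+w].astype(int)
    m=((f[...,0]>120)&(f[...,1]<70)&(f[...,2]<70)).astype(np.uint8)
    n,l,st,ce=cv2.connectedComponentsWithStats(m)
    return [(st[i,4],(ce[i]+[x,y]).round(2).tolist(),cv2.minAreaRect(np.argwhere(l==i)[:,::-1].astype(np.float32)+np.float32([x,y]))) for i in range(1,n) if st[i,4]>4]
E
python3 - <<'E'
from h import *
import pickle
d=pickle.load(open("v0.pkl","rb"))
S,T=d["scene"],d["side"]
a=np.hstack([crop(S,155,320,80,60,5),crop(T,290,290,80,60,5)])
b=np.hstack([crop(S,260,235,80,60,5),crop(T,280,235,80,60,5)])
cv2.imwrite("pics/m1.png",np.vstack([a,b]))
b2=crop(T,290,340,80,60,5)
for n,c,bx in(("S lip",S,(190,320,25,25)),("T lip",T,(330,300,20,20)),("S sh",S,(275,235,40,35)),("T sh",T,(302,233,25,20))): print(n,red(c,bx))
E
```

```text
S lip [(np.int32(70), [200.46, 332.84], ((200.3845977783203, 332.9230651855469), (6.1017022132873535, 11.648704528808594), 33.6900634765625))]
T lip [(np.int32(48), [339.79, 309.46], ((340.0, 309.5), (7.0, 6.0), 90.0))]
S sh [(np.int32(71), [293.56, 245.42], ((293.5, 245.5), (4.242640018463135, 14.142135620117188), 45.0))]
T sh [(np.int32(37), [314.41, 241.59], ((314.5, 241.5), (7.0, 5.0), 90.0))]
```

View pics/m1.png

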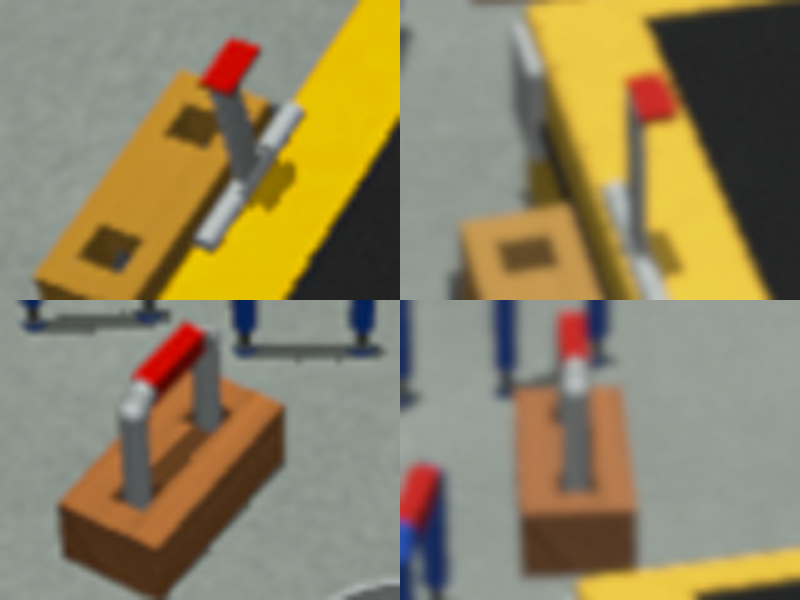

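The crop gives the hole centres as scene (177,369.3) and (193.4,344.8) and side (315,340.5). The hinge knuckle ends are scene (196.2,367.6) and (213.2,342). Next I'll compute positions.

Run:
```python
from h import *
import pickle
d=pickle.load(open("v0.pkl","rb"))
S,T=d["scene"],d["side"]
f=lambda u,v,x,y:((u+.5)/5-.5+x,(v+.5)/5-.5+y)
h1=plane(S,f(112,248,155,320),.084);h2=plane(S,f(194,126,155,320),.084)
print("holes S",h1,h2,"d",np.linalg.norm(h1-h2)); print("hole far T",plane(T,f(127,254,290,290),.084))
# two-view hole
print("far tri",tri(S,f(194,126,155,320),T,f(127,254,290,290)))
a=h2-h1;print("yaw of y axis",np.degrees(np.arctan2(a[1],a[0])),"mid",(h1+h2)/2)
k1=plane(S,f(208,240,155,320),.092);k2=plane(S,f(293,112,155,320),.092);a=k2-k1
print("knuckle",k1,k2,(k1+k2)/2,np.degrees(np.arctan2(a[1],a[0])))
print("lip",tri(S,(200.46,332.84),T,(339.79,309.46)))
print("shackle tri",tri(S,(293.56,245.42),T,(314.41,241.59)),plane(S,(293.56,245.42),.090))
b=[plane(S,f(u,v,260,235),.034) for u,v in((62,207),(283,105),(160,250))];print("stand",(b[0]+b[1])/2)
for p,q in((0,2),(2,1)):
    a=b[q]-b[p];print(np.linalg.norm(a),np.degrees(np.arctan2(a[1],a[0])))
l=[plane(S,f(u,v,260,235),.034) for u,v in((137,200),(208,125))];a=l[1]-l[0];print("legs",l,np.degrees(np.arctan2(a[1],a[0])),np.linalg.norm(a))
c=[plane(S,f(u,v,260,235),.09) for u,v in((133,110),(208,35))];a=c[1]-c[0];print("crown ends",np.degrees(np.arctan2(a[1],a[0])),np.linalg.norm(a),(c[0]+c[1])/2)
```

```text
holes S [ 0.50278314 -0.18961587  0.084     ] [ 0.492437  -0.1373415  0.084    ] d 0.05328839070725112
hole far T [ 0.49199564 -0.1374218   0.084     ]
far tri (array([ 0.49206088, -0.13703964,  0.08353451]), np.float64(0.00012938068234868416))
yaw of y axis 101.19528826497059 mid [ 0.49761007 -0.16347869  0.084     ]
knuckle [ 0.53250854 -0.1736198   0.092     ] [ 0.52246174 -0.11846962  0.092     ] [ 0.52748514 -0.14604471  0.092     ] 100.32444475385543
lip (array([ 0.52875485, -0.14549195,  0.1513731 ]), np.float64(0.00022733800070811371))
shackle tri (array([0.50346192, 0.15760741, 0.09134549]), np.float64(0.00023301367402953592)) [0.50246373 0.15894619 0.09      ]
stand [0.50446712 0.15652955 0.034     ]
0.048307250054437804 1.9225316808186317
0.09888654270737131 91.57943168855921
legs [array([0.50589694, 0.12625286, 0.034     ]), array([0.50649677, 0.17920537, 0.034     ])] 89.35099877068858 0.05295590984874775
crown ends 88.81297761572314 0.05320011433465071 [0.50886497 0.150379   0.09      ]
```

```bash
python3 -m jog '{"delta_pos":[[25,31,0],[25,31,0],[25,31,0],[26,31,0],[26,31,0],[26,31,0],[26,31,0],[26,31,0],[26,31,0],[25,30,0]],"rot":[[0,0,0],[0,0,0],[0,0,0],[0,0,0],[0,0,0],[0,0,0],[0,0,0],[0,0,0],[0,0,0],[0,0,0]],"grip":[0,0,0,0,0,0,0,0,0,0]}'; python3 -m jog '{"delta_pos":[[25,30,0],[25,30,0],[25,30,0],[25,30,0],[25,29,0],[0,0,-31],[0,0,-31],[0,0,-30],[0,0,0],[0,0,0]],"rot":[[0,0,-1.2],[0,0,-1.2],[0,0,-1.2],[0,0,-1.2],[0,0,-1.2],[0,0,0],[0,0,0],[0,0,0],[0,0,0],[0,0,0]],"grip":[0,0,0,0,0,0,0,0,0,0]}'
```

```text
time_s: 0.98
tcp_pos: [0.4378, -0.2873, 0.2475]
ee_rot: [[-0.957, -0.29, 0.0], [-0.29, 0.957, 0.0], [-0.0, 0.0, -1.0]]
wrist_force: [0.8, -0.5, 0.4]
gripper_width: 0.325
time_s: 1.82
tcp_pos: [0.5612, -0.1403, 0.1544]
ee_rot: [[-0.982, -0.188, -0.004], [-0.188, 0.982, -0.001], [0.004, 0.0, -1.0]]
wrist_force: [-0.5, -0.1, 1.2]
gripper_width: 0.005
```

```bash
python3 -m jog '{"delta_pos":[[-8,-1.5,0],[-8,-1.5,0],[-8,-1.5,0],[-8,-1.5,0],[-8,-1.5,0],[-8,-1.5,0],[-8,-1.5,0],[-3,-0.6,0],[0,0,0],[0,0,0]],"rot":[[0,0,0],[0,0,0],[0,0,0],[0,0,0],[0,0,0],[0,0,0],[0,0,0],[0,0,0],[0,0,0],[0,0,0]],"grip":[0,0,0,0,0,0,0,0,0,0]}'; python3 -m jog '{"delta_pos":[[-2,-0.4,-5],[-2,-0.4,-5],[-2,-0.4,-5],[-2,-0.4,-5],[-2,-0.4,-5],[0,0,-4],[0,0,-3],[0,0,-3],[0,0,0],[0,0,0]],"rot":[[0,0,0],[0,0,0],[0,0,0],[0,0,0],[0,0,0],[0,0,0],[0,0,0],[0,0,0],[0,0,0],[0,0,0]],"grip":[0,0,0,0,0,0,0,0,0,0]}'; python3 -m jog '{"delta_pos":[[0,0,-1],[0,0,0],[0,0,0]],"rot":[[0,0,0],[0,0,0],[0,0,0]],"grip":[0,0,0]}'
```

```text
time_s: 2.65
tcp_pos: [0.5028, -0.1514, 0.1557]
ee_rot: [[-0.982, -0.188, -0.0], [-0.188, 0.982, -0.0], [0.0, -0.0, -1.0]]
wrist_force: [0.3, -0.8, -0.4]
gripper_width: 0.004
time_s: 3.48
tcp_pos: [0.4931, -0.1533, 0.1204]
ee_rot: [[-0.982, -0.188, -0.0], [-0.188, 0.982, -0.0], [0.0, 0.0, -1.0]]
wrist_force: [-0.5, -0.9, -1.1]
gripper_width: 0.005
time_s: 3.73
tcp_pos: [0.4931, -0.1533, 0.1197]
ee_rot: [[-0.982, -0.188, 0.0], [-0.188, 0.982, -0.0], [-0.0, -0.0, -1.0]]
wrist_force: [-0.1, -0.3, -0.4]
gripper_width: 0.005
```

```bash
python3 -m jog '{"delta_pos":[[0,0,-1],[0,0,-1],[0,0,0],[0,0,0]],"rot":[[0,0,0],[0,0,0],[0,0,0],[0,0,0]],"grip":[0,0,0,0]}';python3 -m jog '{"delta_pos":[[0,0,-0.7],[0,0,0],[0,0,0]],"rot":[[0,0,0],[0,0,0],[0,0,0]],"grip":[0,0,0]}'
```

```text
time_s: 4.07
tcp_pos: [0.493, -0.1533, 0.1175]
ee_rot: [[-0.982, -0.188, -0.0], [-0.188, 0.982, 0.0], [0.0, 0.0, -1.0]]
wrist_force: [0.8, -0.2, 0.5]
gripper_width: 0.004
time_s: 4.32
tcp_pos: [0.493, -0.1533, 0.1174]
ee_rot: [[-0.982, -0.188, 0.0], [-0.188, 0.982, -0.0], [-0.0, -0.0, -1.0]]
wrist_force: [-1.2, 0.4, 4.6]
gripper_width: 0.004
```

```bash
python3 -m jog '{"delta_pos":[[0,0,30],[0,0,40],[0,0,30],[0,0,10],[1,30,0],[1,30,0],[1,30,0],[1,30,0],[1,30,0],[1,30,0]],"rot":[[0,0,0],[0,0,0],[0,0,0],[0,0,0],[0,0,6.6],[0,0,6.6],[0,0,6.6],[0,0,6.6],[0,0,6.6],[0,0,6.6]],"grip":[0,0,0,0,0,10,20,30,40,45]}';python3 -m jog '{"delta_pos":[[1,30,0],[1,30,0],[1,30,0],[1,30,0],[1,10,0],[0,0,0],[0,0,0],[0,0,0]],"rot":[[0,0,6.6],[0,0,6.6],[0,0,6.6],[0,0,6.6],[0,0,6.6],[0,0,6.6],[0,0,0],[0,0,0]],"grip":[45,45,45,45,45,45,45,45]}'
python3 - <<'E'
from station import r, vision
from h import *
import pickle
d={n:vision.capture(n) for n in("scene","side","wrist")};pickle.dump(d,open("v1.pkl","wb"))
S,T,W=d["scene"],d["side"],d["wrist"]
cv2.imwrite("pics/m2.png",np.vstack([np.hstack([crop(S,160,310,80,60,5),crop(T,290,290,80,60,5)]),np.hstack([cv2.resize(W["frame"][:,:,::-1],(400,300)),crop(S,230,200,120,90,10/3)])]))
for n,c,bx in(("S",S,(190,200,160,100)),("T",T,(225,215,110,75)),("W",W,(0,0,640,480))):
  for q in red(c,bx): print(n,q)
E
```

```text
time_s: 5.15
tcp_pos: [0.4985, 0.0281, 0.2262]
ee_rot: [[-0.633, -0.774, -0.001], [-0.774, 0.633, 0.0], [0.0, 0.001, -1.0]]
wrist_force: [0.9, 0.7, -0.2]
gripper_width: 0.3
time_s: 5.82
tcp_pos: [0.5037, 0.1567, 0.2261]
ee_rot: [[-0.002, -1.0, -0.001], [-1.0, 0.002, -0.0], [0.0, 0.001, -1.0]]
wrist_force: [0.2, 0.2, -0.1]
gripper_width: 0.45
S (np.int32(52), [276.31, 212.46], ((276.0, 212.5), (3.0, 16.0), 90.0))
S (np.int32(56), [320.5, 218.71], ((320.5, 218.5), (3.0, 15.0), 90.0))
S (np.int32(79), [212.57, 238.24], ((212.4060516357422, 238.36578369140625), (4.833468437194824, 16.302715301513672), 55.00798034667969))
S (np.int32(61), [293.13, 245.44], ((293.0, 245.5), (3.535533905029297, 14.849241256713867), 45.0))
S (np.int32(80), [238.74, 266.42], ((238.89703369140625, 266.33819580078125), (4.601789951324463, 17.256711959838867), 57.52880859375))
T (np.int32(10), [313.9, 221.0], ((313.5, 221.0), (5.0, 2.0), -0.0))
T (np.int32(57), [234.25, 264.21], ((234.4000244140625, 264.2000427246094), (5.366562843322754, 10.733125686645508), 26.56505012512207))
T (np.int32(49), [283.14, 273.35], ((283.163818359375, 273.28448486328125), (4.72703218460083, 10.110595703125), 23.198589324951172))
W (np.int32(772), [408.62, 112.83], ((408.54345703125, 113.01222229003906), (14.710509300231934, 53.33687973022461), 15.708637237548828))
W (np.int32(689), [530.2, 161.11], ((530.1614990234375, 161.40768432617188), (13.682104110717773, 51.92182922363281), 15.255120277404785))
W (np.int32(546), [322.02, 241.8], ((322.0, 242.5), (45.0, 12.0), 90.0))
W (np.int32(375), [327.63, 359.64], ((328.300048828125, 359.1000061035156), (11.180339813232422, 38.9075813293457), 63.43495178222656))
```

View pics/m2.png

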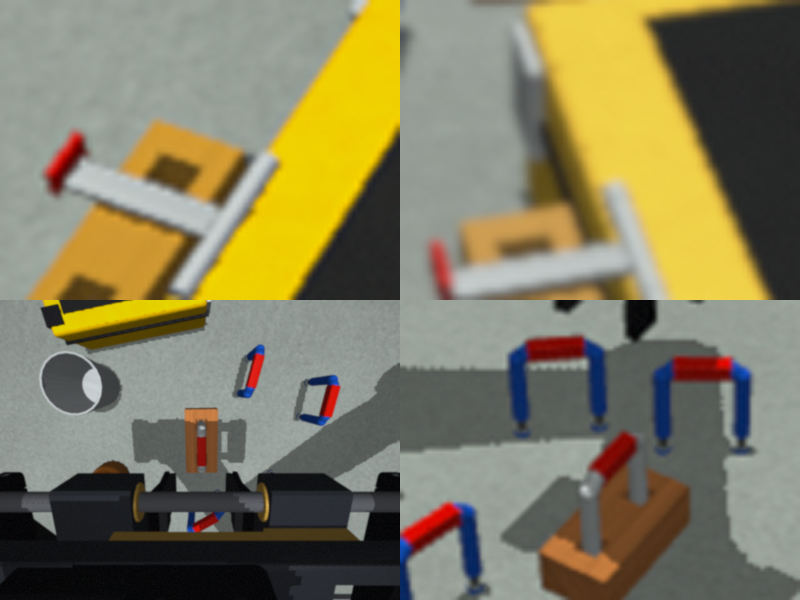

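The tongue is folded flat over the block. In the wrist view the real crown is at (322,242). Next come the exact offset and the lookalikes' clearance.

Run:
```python
from h import *
import pickle
d=pickle.load(open("v1.pkl","rb"));S,T,W=d["scene"],d["side"],d["wrist"]
print("crown",plane(W,(322,241.8),.093)); e=[plane(W,(322,v),.093) for v in(220,264.5)];a=e[1]-e[0];print(np.degrees(np.arctan2(a[1],a[0])),np.linalg.norm(a))
for u in((408.6,112.8),(530.2,161.1),(327.6,359.6)): print("look",plane(W,u,.075))
d=pickle.load(open("v1.pkl","rb"))
print("stand edges", [plane(W,((u+.5)*1.6-.5,(v+.5)*1.6-.5),.034) for u,v in((185,110),(217,108),(217,172),(186,172))])
```

```text
crown [0.50375078 0.15805477 0.093     ]
89.85712604736982 0.036703356110347654
look [0.436484   0.05982714 0.075     ]
look [0.33692336 0.09655257 0.075     ]
look [0.49876999 0.27663976 0.075     ]
stand edges [array([0.52722267, 0.1110442 , 0.034     ]), array([0.47994764, 0.10828519, 0.034     ]), array([0.47831176, 0.20859058, 0.034     ]), array([0.52771733, 0.20842856, 0.034     ])]
```

```bash
python3 -m jog '{"delta_pos":[[0,1.3,-35],[0,0,-35],[0,0,-30],[0,0,-20],[0,0,-11],[0,0,0],[0,0,0],[0,0,0],[0,0,0],[0,0,0]],"rot":[[0,0,0],[0,0,0],[0,0,0],[0,0,0],[0,0,0],[0,0,0],[0,0,0],[0,0,0],[0,0,0],[0,0,0]],"grip":[45,45,45,45,45,45,45,0,0,0]}';python3 -m jog '{"delta_pos":[[0,0,0],[0,0,0],[0,0,0],[0,0,0]],"rot":[[0,0,0],[0,0,0],[0,0,0],[0,0,0]],"grip":[0,0,0,0]}'
```

```text
time_s: 6.8
tcp_pos: [0.5046, 0.1583, 0.0971]
ee_rot: [[0.0, -1.0, 0.002], [-1.0, -0.0, 0.001], [-0.001, -0.002, -1.0]]
wrist_force: [-0.3, -0.1, 0.0]
gripper_width: 0.305
time_s: 7.13
tcp_pos: [0.5042, 0.1581, 0.0964]
ee_rot: [[0.001, -1.0, 0.001], [-1.0, -0.001, 0.0], [-0.0, -0.001, -1.0]]
wrist_force: [-1.0, 0.3, 3.4]
gripper_width: 0.136
```

```bash
python3 -m jog '{"delta_pos":[[0,0,5],[0,0,10],[0,0,15],[0,0,25],[0,0,30],[0,0,30],[0,0,20],[0,0,10],[0,0,0],[0,0,0]],"rot":[[0,0,0],[0,0,0],[0,0,0],[0,0,0],[0,0,0],[0,0,0],[0,0,0],[0,0,0],[0,0,0],[0,0,0]],"grip":[0,0,0,0,0,0,0,0,0,0]}'; python3 -c "
from station import r
s=r.sense();print(s['wrist_force'],s['tcp_pos'],s['gripper_width'])"
```

```text
time_s: 7.97
tcp_pos: [0.5033, 0.1579, 0.2402]
ee_rot: [[0.0, -1.0, -0.001], [-1.0, -0.0, 0.0], [-0.0, 0.001, -1.0]]
wrist_force: [0.2, 0.4, -2.8]
gripper_width: 0.132
[ 0.16460067  0.35240714 -2.84353041] [0.50331892 0.15787099 0.24021512] 0.1322481047766655
```

```bash
python3 -m jog '{"delta_pos":[[-0.7,-36,0],[-0.7,-36,0],[-0.7,-36,0],[-0.7,-36,0],[-0.7,-36,0],[-0.7,-36,0],[-0.7,-36,0],[-0.8,-36,0],[0,-24,0],[0,-9.4,0]],"rot":[[0,0,2],[0,0,2],[0,0,2],[0,0,2],[0,0,2],[0,0,0.9],[0,0,0],[0,0,0],[0,0,0],[0,0,0]],"grip":[0,0,0,0,0,0,0,0,0,0]}';python3 -m jog '{"delta_pos":[[0,0,-20],[0,0,-20],[0,0,-12],[0,0,-5],[0,0,0],[0,0,0],[0,0,0]],"rot":[[0,0,0],[0,0,0],[0,0,0],[0,0,0],[0,0,0],[0,0,0],[0,0,0]],"grip":[0,0,0,0,0,0,0]}'
python3 - <<'E'
from station import r, vision
from h import *
import pickle
d={n:vision.capture(n) for n in("scene","side","wrist")};pickle.dump(d,open("v2.pkl","wb"))
S,T,W=d["scene"],d["side"],d["wrist"]
cv2.imwrite("pics/m3.png",np.vstack([np.hstack([crop(S,150,310,80,60,5),crop(T,280,310,80,60,5)]),np.hstack([cv2.resize(W["frame"][:,:,::-1],(400,300)),cv2.resize(S["frame"][:,:,::-1],(400,300))])]))
E
```

```text
time_s: 8.8
tcp_pos: [0.4967, -0.166, 0.2382]
ee_rot: [[0.186, -0.983, -0.005], [-0.983, -0.186, 0.0], [-0.001, 0.005, -1.0]]
wrist_force: [-0.5, -0.2, -3.1]
gripper_width: 0.135
time_s: 9.38
tcp_pos: [0.499, -0.1632, 0.1845]
ee_rot: [[0.19, -0.982, 0.001], [-0.982, -0.19, -0.0], [0.001, -0.001, -1.0]]
wrist_force: [-0.1, 0.1, -2.5]
gripper_width: 0.134
```

View pics/m3.png

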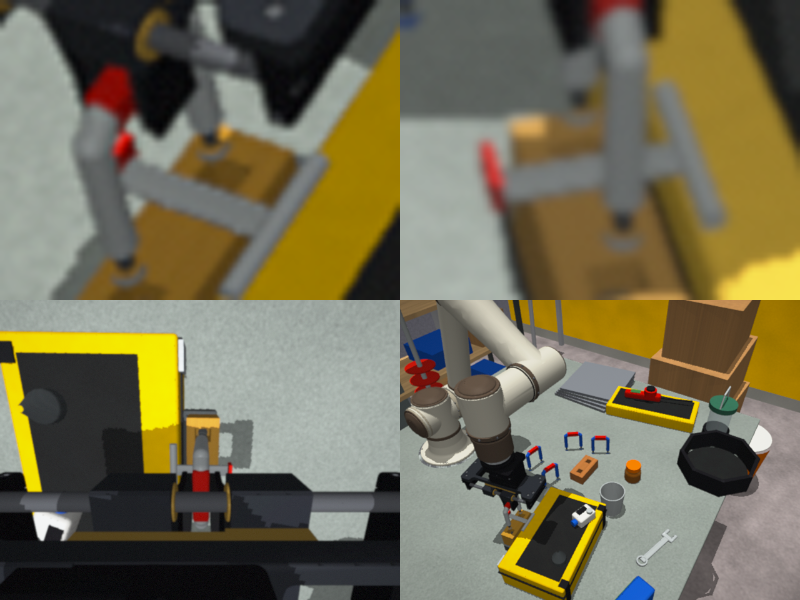

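The shackle hovers astride the tongue. Its feet are near scene (176,365.5) and (192.6,340) and side (324,358). I'll measure the hole centroids by mask and compare them with the foot positions.

Run:
```python
from h import *
import pickle
d0,d1,d2=[pickle.load(open(f"v{i}.pkl","rb")) for i in range(3)]
def dark(c,box):
    x,y,w,h=box;f=cv2.resize(c["frame"][y:y+h,x:x+w],None,fx=4,fy=4,interpolation=cv2.INTER_CUBIC).astype(int)
    m=((f[...,0]<135)&(f[...,0]>f[...,2]+20)).astype(np.uint8)
    n,l,st,ce=cv2.connectedComponentsWithStats(m)
    return [(st[i,4]/16,((ce[i]+.5)/4-.5+[x,y]).round(2)) for i in range(1,n) if st[i,4]>150]
for c,b in((d0["scene"],(186,338,14,14)),(d0["scene"],(168,361,18,17)),(d1["scene"],(186,336,16,14)),(d0["side"],(308,334,14,12)),(d0["side"],(312,357,18,16)),(d1["side"],(312,357,18,16))):
    for a,u in dark(c,b): print(b,round(a,1),u,plane(c,u,.0835))
S,T=d2["scene"],d2["side"]
f=lambda u,v,x,y:((u+.5)/5-.5+x,(v+.5)/5-.5+y)
near=(f(128,277,150,310),f(222,241,280,310));print("near foot",tri(S,near[0],T,near[1]),plane(S,near[0],.1),plane(T,near[1],.1))
print("far foot",plane(S,f(214,152,150,310),.1))
c=np.array([.499,-.1632,.1]);y=np.array([-.19,.982,0])
print("pred", c-27e-3*y,c+27e-3*y,[proj(S,c-27e-3*y),proj(S,c+27e-3*y),proj(T,c-27e-3*y)],near)
cv2.imwrite("pics/m4.png",np.vstack([np.hstack([crop(S,165,350,40,30,10),crop(T,305,340,40,30,10)]),np.hstack([crop(d0["scene"],165,350,40,30,10),crop(d0["side"],305,350,40,30,10)])]))
```

```text
(186, 338, 14, 14) 66.9 [194.   344.29] [ 0.49227601 -0.13572798  0.0835    ]
(168, 361, 18, 17) 66.1 [176.43 369.14] [ 0.50158634 -0.18983155  0.0835    ]
(186, 336, 16, 14) 47.2 [194.08 344.25] [ 0.49233664 -0.13558945  0.0835    ]
(308, 334, 14, 12) 52.4 [315.01 340.44] [ 0.49202877 -0.13697963  0.0835    ]
(312, 357, 18, 16) 69.6 [322.93 365.51] [ 0.50140862 -0.19023776  0.0835    ]
(312, 357, 18, 16) 66.9 [322.96 365.5 ] [ 0.50145396 -0.19022064  0.0835    ]
near foot (array([ 0.50318428, -0.19061528,  0.09870091]), np.float64(0.0008131035673750714)) [ 0.50450691 -0.19164994  0.1       ] [ 0.50282181 -0.1912073   0.1       ]
far foot [ 0.49428278 -0.13823445  0.1       ]
pred [ 0.50413  -0.189714  0.1     ] [ 0.49387  -0.136686  0.1     ] [array([175.84533794, 364.05610696]), array([192.82692906, 339.27561998]), array([324.83310229, 357.00984537])] ((175.2, 365.0), (324.0, 357.8))
```

View pics/m4.png

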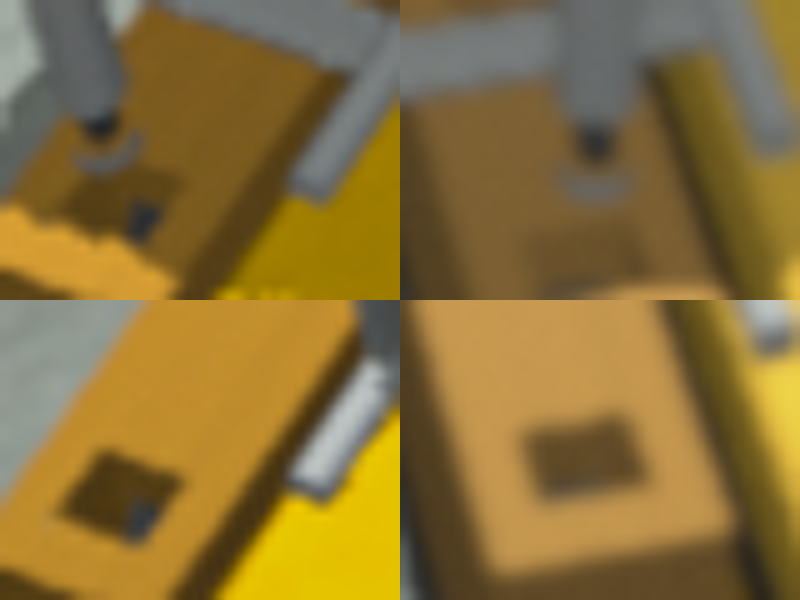

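```bash
python3 -m jog '{"delta_pos":[[-1.8,0,0],[0,0,-5],[0,0,-5],[0,0,-2],[0,0,-1],[0,0,-1],[0,0,0],[0,0,0]],"rot":[[0,0,0],[0,0,0],[0,0,0],[0,0,0],[0,0,0],[0,0,0],[0,0,0],[0,0,0]],"grip":[0,0,0,0,0,0,0,0]}';python3 -m jog '{"delta_pos":[[0,0,-1],[0,0,-1],[0,0,0],[0,0,0]],"rot":[[0,0,0],[0,0,0],[0,0,0],[0,0,0]],"grip":[0,0,0,0]}';python3 -m jog '{"delta_pos":[[0,0,-1],[0,0,0],[0,0,0]],"rot":[[0,0,0],[0,0,0],[0,0,0]],"grip":[0,0,0]}'
```

```text
time_s: 10.2
tcp_pos: [0.4966, -0.1634, 0.1698]
ee_rot: [[0.19, -0.982, 0.0], [-0.982, -0.19, -0.0], [0.0, -0.0, -1.0]]
wrist_force: [-0.7, -0.3, -2.4]
gripper_width: 0.134
time_s: 10.53
tcp_pos: [0.4964, -0.1634, 0.1678]
ee_rot: [[0.19, -0.982, -0.0], [-0.982, -0.19, 0.0], [-0.0, 0.0, -1.0]]
wrist_force: [0.0, 0.4, -2.6]
gripper_width: 0.133
time_s: 10.78
tcp_pos: [0.4965, -0.1634, 0.1668]
ee_rot: [[0.19, -0.982, -0.0], [-0.982, -0.19, -0.0], [-0.0, 0.0, -1.0]]
wrist_force: [-0.6, 0.1, -3.1]
gripper_width: 0.13
```

```bash
python3 -m jog '{"delta_pos":[[0,0,-1],[0,0,-1],[0,0,0],[0,0,0]],"rot":[[0,0,0],[0,0,0],[0,0,0],[0,0,0]],"grip":[0,0,0,0]}';python3 -m jog '{"delta_pos":[[0,0,-1],[0,0,-1],[0,0,0],[0,0,0]],"rot":[[0,0,0],[0,0,0],[0,0,0],[0,0,0]],"grip":[0,0,0,0]}'
```

```text
time_s: 11.12
tcp_pos: [0.4964, -0.1634, 0.1647]
ee_rot: [[0.19, -0.982, -0.0], [-0.982, -0.19, 0.0], [-0.0, 0.0, -1.0]]
wrist_force: [0.4, 0.0, -3.3]
gripper_width: 0.137
time_s: 11.45
tcp_pos: [0.4965, -0.1634, 0.1628]
ee_rot: [[0.19, -0.982, -0.0], [-0.982, -0.19, -0.0], [-0.0, 0.0, -1.0]]
wrist_force: [0.7, 0.4, -1.6]
gripper_width: 0.133
```

```bash
for i in 1 2 3; do python3 -m jog '{"delta_pos":[[0,0,-1],[0,0,-1],[0,0,0],[0,0,0]],"rot":[[0,0,0],[0,0,0],[0,0,0],[0,0,0]],"grip":[0,0,0,0]}' | grep -E "tcp|wrist"; done
```

```text
tcp_pos: [0.4965, -0.1634, 0.1608]
wrist_force: [0.1, 0.0, -2.6]
tcp_pos: [0.4964, -0.1634, 0.1588]
wrist_force: [-0.8, 0.2, -2.8]
tcp_pos: [0.4965, -0.1634, 0.1567]
wrist_force: [-0.0, 0.2, -2.5]
```

```bash
python3 -m jog '{"delta_pos":[[0,0,-1],[0,0,-1],[0,0,0],[0,0,0]],"rot":[[0,0,0],[0,0,0],[0,0,0],[0,0,0]],"grip":[0,0,0,0]}' | grep -E "tcp|wrist"; python3 -m jog '{"delta_pos":[[0,0,-1],[0,0,0],[0,0,0]],"rot":[[0,0,0],[0,0,0],[0,0,0]],"grip":[0,0,0]}' | grep -E "tcp|wrist"
```

```text
tcp_pos: [0.4964, -0.1634, 0.1547]
wrist_force: [-0.6, -0.6, -2.1]
tcp_pos: [0.4965, -0.1634, 0.1538]
wrist_force: [-0.8, -0.5, -2.5]
```

```bash
python3 -m jog '{"delta_pos":[[0,0,-1],[0,0,0],[0,0,0]],"rot":[[0,0,0],[0,0,0],[0,0,0]],"grip":[0,0,0]}' | grep -E "tcp|wrist"; python3 -m jog '{"delta_pos":[[0,0,-1],[0,0,0],[0,0,0]],"rot":[[0,0,0],[0,0,0],[0,0,0]],"grip":[0,0,0]}' | grep -E "tcp|wrist"
```

```text
tcp_pos: [0.4965, -0.1634, 0.1528]
wrist_force: [0.1, 0.7, -2.0]
tcp_pos: [0.4966, -0.1633, 0.1518]
wrist_force: [0.4, 0.7, -2.1]
```

```bash
python3 -m jog '{"delta_pos":[[0,0,-1],[0,0,-1],[0,0,0],[0,0,0]],"rot":[[0,0,0],[0,0,0],[0,0,0],[0,0,0]],"grip":[0,0,0,0]}' | grep -E "tcp|wrist"; python3 -m jog '{"delta_pos":[[0,0,-1],[0,0,0],[0,0,0]],"rot":[[0,0,0],[0,0,0],[0,0,0]],"grip":[0,0,0]}' | grep -E "tcp|wrist"
```

```text
tcp_pos: [0.4967, -0.1635, 0.1501]
wrist_force: [-0.3, -0.4, -0.4]
tcp_pos: [0.4968, -0.1634, 0.149]
wrist_force: [0.6, 0.0, 0.5]
```

```bash
python3 -m jog '{"delta_pos":[[0,0,-1],[0,0,0],[0,0,0]],"rot":[[0,0,0],[0,0,0],[0,0,0]],"grip":[0,0,0]}' | grep -E "tcp|wrist"; python3 -m jog '{"delta_pos":[[0,0,-1],[0,0,0],[0,0,0]],"rot":[[0,0,0],[0,0,0],[0,0,0]],"grip":[0,0,0]}' | grep -E "tcp|wrist"
```

```text
tcp_pos: [0.4967, -0.1634, 0.1479]
wrist_force: [0.3, 0.3, 0.6]
tcp_pos: [0.4968, -0.1635, 0.147]
wrist_force: [0.6, 0.2, 2.1]
```

```bash
python3 -m jog '{"delta_pos":[[0,0,-1],[0,0,0],[0,0,0]],"rot":[[0,0,0],[0,0,0],[0,0,0]],"grip":[0,0,0]}' | grep -E "tcp|wrist"; python3 -m jog '{"delta_pos":[[0,0,-1],[0,0,0],[0,0,0]],"rot":[[0,0,0],[0,0,0],[0,0,0]],"grip":[0,0,0]}' | grep -E "tcp|wrist"; python3 -m jog '{"delta_pos":[[0,0,-1],[0,0,0],[0,0,0]],"rot":[[0,0,0],[0,0,0],[0,0,0]],"grip":[0,0,0]}' | grep -E "tcp|wrist"
```

```text
tcp_pos: [0.4968, -0.1635, 0.1463]
wrist_force: [0.6, -0.4, 4.3]
tcp_pos: [0.4968, -0.1635, 0.1453]
wrist_force: [0.1, -0.7, 4.8]
tcp_pos: [0.4969, -0.1635, 0.1447]
wrist_force: [0.3, 0.5, 6.5]
```

```bash
python3 -m jog '{"delta_pos":[[0,0,-1],[0,0,0],[0,0,0]],"rot":[[0,0,0],[0,0,0],[0,0,0]],"grip":[0,0,0]}' | grep -E "tcp|wrist"; python3 -m jog '{"delta_pos":[[0,0,-1],[0,0,0],[0,0,0]],"rot":[[0,0,0],[0,0,0],[0,0,0]],"grip":[0,0,0]}' | grep -E "tcp|wrist"
```

```text
tcp_pos: [0.4971, -0.1636, 0.1441]
wrist_force: [-2.2, 0.9, 9.2]
tcp_pos: [0.4967, -0.1634, 0.1417]
wrist_force: [0.6, 1.4, 1.1]
```

```bash
python3 -m jog '{"delta_pos":[[0,0,-1],[0,0,0],[0,0,0]],"rot":[[0,0,0],[0,0,0],[0,0,0]],"grip":[0,0,0]}' | grep -E "tcp|wrist"; python3 -m jog '{"delta_pos":[[0,0,-1],[0,0,0],[0,0,0]],"rot":[[0,0,0],[0,0,0],[0,0,0]],"grip":[0,0,0]}' | grep -E "tcp|wrist"
```

```text
tcp_pos: [0.4967, -0.1634, 0.1408]
wrist_force: [0.9, -0.9, 3.4]
tcp_pos: [0.4967, -0.1634, 0.1399]
wrist_force: [0.6, -0.1, 3.1]
```

```bash
python3 -m jog '{"delta_pos":[[0,0,-1],[0,0,0],[0,0,0]],"rot":[[0,0,0],[0,0,0],[0,0,0]],"grip":[0,0,0]}' | grep -E "tcp|wrist"; python3 -m jog '{"delta_pos":[[0,0,-1],[0,0,0],[0,0,0]],"rot":[[0,0,0],[0,0,0],[0,0,0]],"grip":[0,0,0]}' | grep -E "tcp|wrist"
```

```text
tcp_pos: [0.4966, -0.1634, 0.1389]
wrist_force: [2.0, -0.4, 2.8]
tcp_pos: [0.4966, -0.1633, 0.1377]
wrist_force: [0.9, -0.3, 3.3]
```

```bash
python3 -m jog '{"delta_pos":[[0,0,-0.8],[0,0,0],[0,0,0]],"rot":[[0,0,0],[0,0,0],[0,0,0]],"grip":[0,0,0]}' | grep -E "tcp|wrist"; python3 -m jog '{"delta_pos":[[0,0,1.5],[0,0,0],[0,0,0]],"rot":[[0,0,0],[0,0,0],[0,0,0]],"grip":[0,0,0]}' | grep -E "tcp|wrist";python3 -m jog '{"delta_pos":[[0,0,1.5],[0,0,0],[0,0,0]],"rot":[[0,0,0],[0,0,0],[0,0,0]],"grip":[0,0,0]}' | grep -E "tcp|wrist"
```

```text
tcp_pos: [0.4966, -0.1634, 0.1371]
wrist_force: [1.3, 0.3, 2.6]
tcp_pos: [0.4964, -0.1634, 0.1384]
wrist_force: [2.2, -0.4, 1.4]
tcp_pos: [0.4963, -0.1633, 0.1394]
wrist_force: [2.1, 0.5, -1.9]
```

```bash
python3 -m jog '{"delta_pos":[[0,0,1],[0,0,0],[0,0,0]],"rot":[[0,0,0],[0,0,0],[0,0,0]],"grip":[0,0,0]}' | grep -E "tcp|wrist"; python3 -m jog '{"delta_pos":[[0,0,1],[0,0,0],[0,0,0]],"rot":[[0,0,0],[0,0,0],[0,0,0]],"grip":[0,0,0]}' | grep -E "tcp|wrist"
```

```text
tcp_pos: [0.4957, -0.1632, 0.1398]
wrist_force: [4.1, -1.0, -10.0]
tcp_pos: [0.4952, -0.163, 0.1401]
wrist_force: [4.3, -1.7, -18.8]
```

Pulling up meets a firm stop at 18.8 N, so it is latched. I'll return, press to the bottom once with a modest force, then release.

```bash
python3 -m jog '{"delta_pos":[[0,0,-2],[0,0,-2],[0,0,-1],[0,0,0],[0,0,0]],"rot":[[0,0,0],[0,0,0],[0,0,0],[0,0,0],[0,0,0]],"grip":[0,0,0,0,0]}' | grep -E "tcp|wrist"; python3 -m jog '{"delta_pos":[[0,0,-1],[0,0,0],[0,0,0]],"rot":[[0,0,0],[0,0,0],[0,0,0]],"grip":[0,0,0]}' | grep -E "tcp|wrist"
```

```text
tcp_pos: [0.4964, -0.1635, 0.1384]
wrist_force: [-2.3, 1.7, 1.3]
tcp_pos: [0.4969, -0.1636, 0.1369]
wrist_force: [-1.5, 0.6, 3.5]
```

```bash
python3 -m jog '{"delta_pos":[[0,0,-1],[0,0,0],[0,0,0]],"rot":[[0,0,0],[0,0,0],[0,0,0]],"grip":[0,0,0]}' | grep -E "tcp|wrist"; python3 -m jog '{"delta_pos":[[0,0,1],[0,0,0],[0,0,0],[0,0,0],[0,0,0],[0,0,0]],"rot":[[0,0,0],[0,0,0],[0,0,0],[0,0,0],[0,0,0],[0,0,0]],"grip":[0,10,25,40,40,40]}'; python3 -m jog '{"delta_pos":[[0,0,5],[0,0,15],[0,0,30],[0,0,35],[0,0,35],[0,0,0],[0,30,0],[0,35,0],[0,35,0],[0,0,0]],"rot":[[0,0,0],[0,0,0],[0,0,0],[0,0,0],[0,0,0],[0,0,0],[0,0,0],[0,0,0],[0,0,0],[0,0,0]],"grip":[40,40,40,40,40,40,40,40,40,40]}'
python3 - <<'E'
from station import r, vision
from h import *
import pickle
d={n:vision.capture(n) for n in("scene","side","wrist")};pickle.dump(d,open("v3.pkl","wb"))
S,T,W=d["scene"],d["side"],d["wrist"]
cv2.imwrite("pics/m5.png",np.vstack([np.hstack([crop(S,150,310,80,60,5),crop(T,280,310,80,60,5)]),np.hstack([cv2.resize(W["frame"][:,:,::-1],(400,300)),cv2.resize(S["frame"][:,:,::-1],(400,300))])]))
for n,c,b in(("S",S,(160,310,60,60)),("T",T,(285,310,60,60))):
  for q in red(c,b): print(n,q[:2])
E
```

```text
tcp_pos: [0.4969, -0.1636, 0.1353]
wrist_force: [-2.4, 1.0, 5.8]
time_s: 19.53
tcp_pos: [0.4965, -0.1633, 0.1357]
ee_rot: [[0.19, -0.982, -0.0], [-0.982, -0.19, 0.0], [-0.0, 0.0, -1.0]]
wrist_force: [0.0, 0.7, 0.8]
gripper_width: 0.343
time_s: 20.37
tcp_pos: [0.4966, -0.0595, 0.2565]
ee_rot: [[0.194, -0.981, 0.002], [-0.981, -0.194, 0.001], [-0.001, -0.002, -1.0]]
wrist_force: [-0.4, 0.2, 0.3]
gripper_width: 0.4
S (np.int32(159), [178.49, 339.67])
T (np.int32(153), [318.52, 327.86])
T (np.int32(14), [297.57, 342.64])
```

View pics/m5.png

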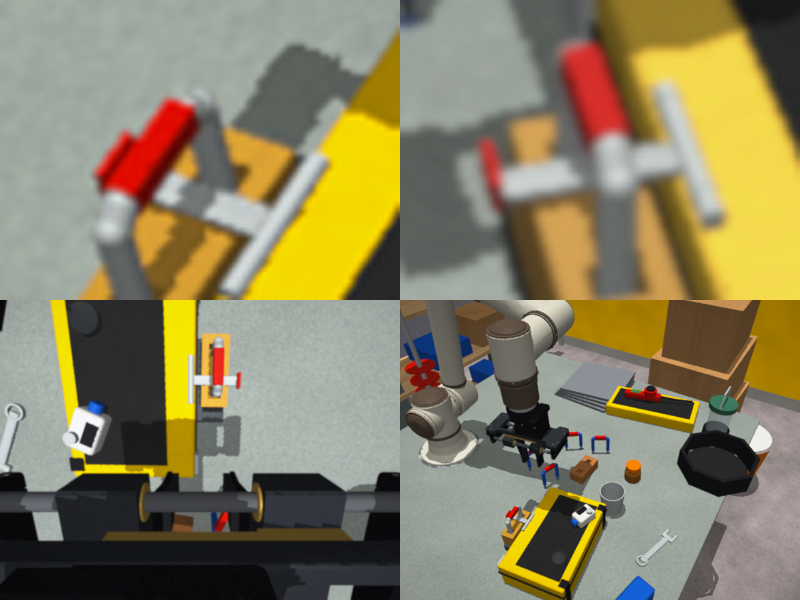

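Run:
```python
from h import *
import pickle
d=pickle.load(open("v3.pkl","rb"));S,T,W=d["scene"],d["side"],d["wrist"]
f=lambda u,v,x,y:((u+.5)/5-.5+x,(v+.5)/5-.5+y)
print(tri(S,f(153,148,150,310),T,(318.52,327.86)))
print("elbow near",tri(S,f(112,226,150,310),T,f(217,172,280,310)))
for z in(.129,.134,.138,.143): print(z,proj(S,(.4967,-.1634,z)),proj(T,(.4967,-.1634,z)))
print(f(153,148,150,310)); print([q[:2] for q in red(W,(320,480//2,120,200))],[q[:2] for q in red(W,(320,500//10,100,150))])
```

```text
(array([ 0.4964108 , -0.16290037,  0.13197316]), np.float64(0.0003938281786776567))
elbow near (array([ 0.50163782, -0.18965885,  0.12488341]), np.float64(0.0008091861112466804))
0.129 [180.41820555 340.41543199] [318.83670632 329.77994879]
0.134 [179.89063766 338.56098773] [318.83903475 327.1907462 ]
0.138 [179.46566863 337.06718689] [318.84091058 325.10483023]
0.143 [178.93077469 335.18699096] [318.84327191 322.4790433 ]
(180.2, 339.2)
[(np.int32(344), [355.65, 354.97])] [(np.int32(931), [348.56, 105.26]), (np.int32(101), [381.31, 128.59])]
```

The crown triangulates to z ≈ 0.132. Less the roughly 4–5 mm visible-surface bias seen at the stand, that puts the grip near 0.128, which is latched (unlatched would read about 0.142).

```bash
python3 -m jog '{"delta_pos":[[0,0,0],[0,0,0],[0,0,0]],"rot":[[0,0,0],[0,0,0],[0,0,0]],"grip":[40,40,40]}'|grep -E "tcp|wrist"; python3 -c "
from station import finish_job
print(finish_job())"
```

```text
tcp_pos: [0.4965, -0.0643, 0.2559]
wrist_force: [1.1, 0.1, 0.4]
the job is handed in; nothing more can be done
None
```

The case looks locked, and I handed the job in about 20.5 s into the 64 s; the simulator gave no verdict.

- **Tongue:** I folded it flat with the closed fingertips. It met a firm stop at about 4.6 N, and the later pictures show it lying between the shackle's legs.
- **Shackle:** I lifted the grey-legged, red-topped one from the parking block and lined it up with the two holes seen in the images. The lock block stood about 12 mm along −y, close to the end of its play. I then pushed down in small steps; the highest force I read was about 9 N at the wrist (roughly 11–12 N on the lock). The force then dropped as the pawls gave way.
- **Latch check:** An upward pull met a firm stop at about 19 N.
- **Released:** After I let go, the shackle stayed down. Its crown measured 0.132 m high on the visible surface. That puts the grip point at about 0.128 m, or 44–45 mm above the lock (limit 46.5 mm). It sits about 11–12 mm sideways of lock_mid (limit 18 mm).
- **Surroundings:** The gripper is clear with no contact force. The bystanders looked untouched in the last picture, though I did not measure their positions.

No check failed. The final height and sideways offset rest on camera estimates good to about 2 mm, so the height has the least margin.

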